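Check a spacer against the master on the beam balance

TASK

Find the loose spacer that is the same length as the red-banded master lying on the right pan of the beam balance and, with the beam still arrested, set it gently on the middle of the empty left pan and let go. Then swing the red-handled arrest lever fully over to the right to free the beam, let it stand free and level for a good second without touching spacers or pans, and swing the lever fully back to the left to arrest it again, leaving both spacers on their pans. Leave the other two loose spacers and the things round about where they are.

Things in the scene. Friction and masses are not known exactly. Their poses are not given: they have to be found in the camera images.
- balance: The balance, fixed to the bench: grey base plate 150 x 220 x 12 mm, blue cam housing, column with a white index plate (152 mm tall), double beam along y (pivot 90 mm up) with a pan at each end, 140 mm from the pivot. Origin: on the bench straight below the pivot; x away from the robot, y along the beam to the left pan, z up.
- left_pan (a point): Centre of the top face of the empty left pan, a flat square steel plate 110 x 110 x 4 mm without rim, 122 mm above the bench when level. Pans keep level while the beam tilts, so it does not matter exactly where on the pan a load stands. Axes as the balance.
- right_pan (a point): Centre of the top face of the right pan (same size), which carries the master.
- beam (a joint): Tilt of the beam, rad: 0 level, positive when the left pan is up; stops at -0.12 and +0.12. A red needle shows it on the index plate. Swings free only when the arrest is released; with equal loads it comes level in about a second.
- arrest_lever (a joint): Angle of the arrest lever, rad: 0 = arrested (handle swung to the left, two pads hold the beam up level), grows as the handle swings level to the right, seen from the robot, about its upright spindle; 1.2 = fully released (end stop). Stays where it is left; the handle needs about 2 N.
- lever_grip (a point): Top centre of the lever's upright red cylindrical handle, 20 mm in diameter, 48 mm tall, standing in front of the base with its top 85 mm above the bench; it moves on a level circle of radius 80 mm about point lever_hinge. Free room all round; the lever arm (10 mm round) joins it at its foot, 41 mm above the bench.
- lever_hinge (a point): Point on the lever's upright spindle axis, at the height of lever_grip (85 mm above the bench).
- master: Master spacer, on the right pan: aluminium bar 95 x 34 x 34 mm with a red band round its middle and a screw hole near each end of the top. Origin: centre of its underside; x along its length, z up.
- spacer_95: Loose spacer, plain aluminium bar 95 x 34 x 34 mm, 0.3 kg, same as the master without the band; one of three lying on the bench to the left of the balance in varying order. Origin: centre of its underside; x along its length, z up.
- spacer_70: Loose look-alike spacer, too short: 70 x 34 x 34 mm. Origin and axes as the others.
- spacer_120: Loose look-alike spacer, too long: 120 x 34 x 34 mm. Origin and axes as the others.
- sander: Bystander: dark brown sanding block 35 x 86 x 28 mm, to the right in front. Origin: centre of its underside.
- screwdriver: Bystander: red-handled screwdriver, 218 mm long, right of the balance. Origin: centre of its underside.
Things that resemble listed ones, but are neither listed nor needed, are in the scene too. What is shaped like the spacer_95 but blue or orange is not meant.

How it is judged:
By the outcome, as a careful person would: the job done as asked, in the order asked, and still so for the second after the job is handed in, with the robot touching nothing.
It also fails if it takes over 64 s, if anything falls off the work surface, if the arm or the gripper's body presses on something with over 40 N, if the wrist force passes 120 N, or if a joint passes its speed limit or range.

ROBOT

A 6-joint arm with a two-finger parallel gripper is mounted at the origin on a cart in front of the work surface, level with it; the furniture and walls round the work are solid. World frame = base frame: x ahead of the robot, y to its left, z up, the work surface at z = 0. Lengths are in m, angles in rad, forces in N, time in s.
With the tool pointing down it reaches from about 0.35 to 0.975 m from the base axis. Payload 4.9 kg.
Tool frame: the origin (TCP) lies at the very end of the fingers, on their centre line; the grasp point (between the pads) lies 19 mm behind it (ctrl.tcp_to_grasp is the z of the grasp point in the tool frame, in m); z points along the fingers, y is the line along which they close (so a half turn about z gives the same grasp; the last joint's range is limited). The gripper opens to 85 mm and grips with 20 to 120 N. Pads are 22 mm wide; open, the fingers measure 114 mm over their backs; the gripper's body (76 mm by 85 mm) begins 54 mm behind the grasp point. The pads swing forward as they close: fully open they stand 13 mm farther back than shut.
Start: joints at [1.144, 0.053, 1.613, -0, 1.476, -0.119], TCP at [0.189, 0.596, 0.231] pointing down, gripper open.
Joint ranges: [-3.01, 3.01], [-1.01, 2.22], [0.06, 2.58], [-1.02, 4.17], [0.09, 2.62], [-3.14, 3.14]. Speed limits (rad/s): [2.57, 2.57, 3.14, 3.14, 3.14, 3.14].

INTERFACE

Orientations are given as a rotation vector (axis times angle).
In Python, from station import ctrl, eyes, job, nets gives the robot as it stands. The module is installed in compiled form; this text tells all that it offers.
- The arm moves only by the tool jog_arm, never from a script. Its argument "commands" is one flat list of numbers, 7 for each row, row after row: the shift along the tool's x, y, z each as a share of 0.06 m, from -1 to 1, then the turn, a rotation vector about the tool's x, y, z each as a share of 0.1 rad, from -1 to 1, then the finger opening in mm, from 0 to 85.4. In form: [x, y, z, ax, ay, az, grip, x, y, z, ax, ay, az, grip, ...]. A call has 1 to 20 rows; each row shifts and turns the commanded pose from where the row before left it, along the tool's axes as they then stand; what a row does not reach is not made up. A row lasts 1/8 s, in which the tool goes at most 62.5 mm and 10.7 degrees, less where a joint would pass 70% of its speed; a pose out of reach is approached as far as the arm can. A call with a number of a shift or a turn outside -1 to 1 is refused whole. A call with a gripper value outside its range is refused whole. The fingers move at their own pace and stop on an object; "newtons" is the grip in N (left out, the last holds). Time passes only in rows, so rows that do not move let the fingers close. It gives the time, the measured TCP pose, the force, the opening and the grip force at its end, in the units of the state.
- ctrl.get_obs(): the state, without advancing time (a new reading comes with each control period).
- eyes.get_image(name): name is "scene" or "top" or "wrist"; returns a dict with "image" (420x560x3 uint8, red, green, blue), "z_map" (420x560 float32, m along the optical axis (not along the pixel's ray), 0 where there is no reading), "K" (3x3 intrinsics, pixels), "cam_to_world" (4x4, takes a point from camera to world coordinates). Camera axes: x right, y up, looking along -z (the intrinsics and any distortion apply to the point x, -y, -z); pixel columns grow to the right and rows downward; lengths in m; the calibration is good to about 2 mm. A picture is of the moment at which its call begins.
- job.finish_job(): hands the job in; it is judged then, once.
Trained networks look in the newest picture that a camera, given by its name, has taken for a name from the list of things; names that differ only in an ending like _2 or _b are one class to them, and where a whole thing is asked for, a point or a joint stands for the part that bears it (a point fixed in the world has none). Each returns a list of dicts, best first, with "p" (0 to 1); they miss things now and then, are a little off and sometimes report something else, mostly with a low value. They report only what shows in the picture. A call takes as long as a camera call. They do not tell look-alikes from the thing itself.
- nets.silhouettes(camera, name): "mask" (420x560 bool, what is visible of it) and "bbox" ([left, top, right, bottom] in pixels, round what is visible of it).
The state is a dict: "t": time; "q": joint angles; "dq": joint speeds; "effort": joint torques, N m; "tool_pos": TCP position; "tool_rot": TCP orientation; "contact_force": force on the tool from outside, world axes, zero at the start; "wrist_torque": the same for the moment, N m; "opening": finger opening in m; "grip_force": force on a finger pad.
Only numpy, scipy, OpenCV 4.12 (cv2) and the standard library are available. Lean on these libraries where they do the work, as an engineer would, in place of code of your own. Each camera call takes 0.05 s, during which the arm holds its last target. There are 200 camera calls.

## Working session

There is one attempt and no reset: what is moved stays moved. The work goes in short steps, Python scripts to look and compute and a tool call to move; the robot and the scene stay as the last step left them, time stands still between calls to the robot, and variables do not carry over. Pictures are saved under pics/ and viewed, at most 10 in all, crops included, and the job is handed in when it is done.

Besides the shell and the picture viewer there is one more tool, called after "Call:" as name(argument=value, ...) on one line, values as JSON. jog_arm: Moves the arm, as the interface text tells. Shift numbers are shares of 0.06 m and turn numbers shares of 0.1 rad, none past 1 either way. Its arguments: {"type":"object","properties":{"commands":{"type":"array","items":{"type":"number"}},"newtons":{"type":"number"}},"required":["commands"]}

```bash
mkdir -p pics
cat > h.py <<'E'
import numpy as np, cv2
from station import ctrl, eyes, job, nets
def pts(d, mask=None):
    z=d["z_map"]; v,u=np.nonzero((z>0) if mask is None else (mask&(z>0)))
    Z=z[v,u]; K=d["K"]; x=(u-K[0,2])/K[0,0]*Z; y=(v-K[1,2])/K[1,1]*Z
    P=np.stack([x,-y,-Z,np.ones_like(Z)],0); return (d["cam_to_world"]@P)[:3].T,u,v
def save(d,n): cv2.imwrite("pics/"+n,d["image"][:,:,::-1])
E
python3 - <<'E'
from h import *
for c in ["top","scene"]:
    d=eyes.get_image(c); save(d,c+"0.png")
    for n in ["spacer_95","master","left_pan","lever_grip","balance"]:
        for r in nets.silhouettes(c,n):
            if r["p"]<.3: continue
            P,u,v=pts(d,r["mask"]); 
            if len(P)<20: continue
            zt=np.percentile(P[:,2],90); T=P[abs(P[:,2]-zt)<.006]
            (cx,cy),(w,h),a=cv2.minAreaRect((T[:,:2]*1000).astype(np.float32))
            print(c,n,round(r["p"],2),r["bbox"],"c",round(cx),round(cy),"wh",round(w),round(h),"a",round(a),"zt",round(zt,3),len(T))
print(ctrl.get_obs()); print(ctrl.tcp_to_grasp)
E
```

```text
top spacer_95 0.81 [126.8, 195.4, 144.2, 216.5] c 453 652 wh 94 33 a 41 zt 0.037 93
top spacer_95 0.8 [159.6, 213.8, 169.4, 236.8] c 402 493 wh 93 34 a 25 zt 0.038 117
top spacer_95 0.75 [213.1, 214.2, 222.0, 241.0] c 449 299 wh 91 33 a 13 zt 0.038 96
top spacer_95 0.74 [236.5, 212.7, 250.0, 230.3] c 502 204 wh 34 66 a 85 zt 0.037 90
top spacer_95 0.74 [185.9, 194.7, 203.5, 228.4] c 493 397 wh 118 34 a 1 zt 0.038 139
top spacer_95 0.66 [255.2, 235.1, 269.7, 261.6] c 409 111 wh 95 34 a 3 zt 0.038 113
top spacer_95 0.64 [274.5, 190.8, 381.9, 249.6] c 590 -104 wh 111 386 a 8 zt 0.124 850
top left_pan 0.86 [275.0, 190.3, 304.2, 220.9] c 569 36 wh 112 109 a 9 zt 0.128 411
top lever_grip 0.54 [309.4, 228.5, 329.7, 251.6] c 445 -79 wh 20 15 a 15 zt 0.084 23
top lever_grip 0.4 [276.8, 192.2, 379.9, 225.5] c 590 -102 wh 112 389 a 9 zt 0.126 667
top balance 0.84 [276.9, 188.7, 380.4, 250.2] c 590 -101 wh 112 386 a 9 zt 0.124 859
scene spacer_95 0.92 [243.9, 225.3, 265.1, 254.0] c 409 108 wh 99 36 a 3 zt 0.037 197
scene spacer_95 0.88 [198.2, 184.9, 222.5, 210.3] c 493 398 wh 119 40 a 4 zt 0.03
[... 588 characters left out ...]
5 19 a 70 zt 0.084 26
{'t': 0.6, 'q': array([ 1.14399815e+00,  5.26821495e-02,  1.61287207e+00,  1.39900133e-05,
        1.47604024e+00, -1.19010550e-01]), 'dq': array([-0.00018927, -0.00079716, -0.0004083 , -0.00045844,  0.00035745,
       -0.00098905]), 'effort': array([ 3.18948551e-04, -3.93406570e+01, -3.70230639e+01, -5.23580343e-05,
        6.73571485e-04,  1.73284576e-06]), 'tool_pos': array([0.18933927, 0.59561222, 0.23133136]), 'tool_rot': array([-4.81565492e-01, -3.10445031e+00, -3.16319408e-06]), 'contact_force': array([ 0.73532789,  0.16075472, -0.3279169 ]), 'wrist_torque': array([-0.039161  , -0.07265343,  0.01701523]), 'grip_force': 0.0, 'opening': 0.08528256877094202}
-0.0187
```

Run:
```python
from h import *
a=cv2.imread("pics/top0.png")[170:280,110:400]; b=cv2.imread("pics/scene0.png")[150:270,130:420]
a=cv2.resize(a,None,fx=2.7,fy=2.7,interpolation=cv2.INTER_CUBIC);b=cv2.resize(b,None,fx=2.4,fy=2.4,interpolation=cv2.INTER_CUBIC)
b=cv2.copyMakeBorder(b,0,0,0,a.shape[1]-b.shape[1],0)
cv2.imwrite("pics/both.png",np.vstack([a,b])[:600])
```

```text
(no output)
```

View pics/both.png

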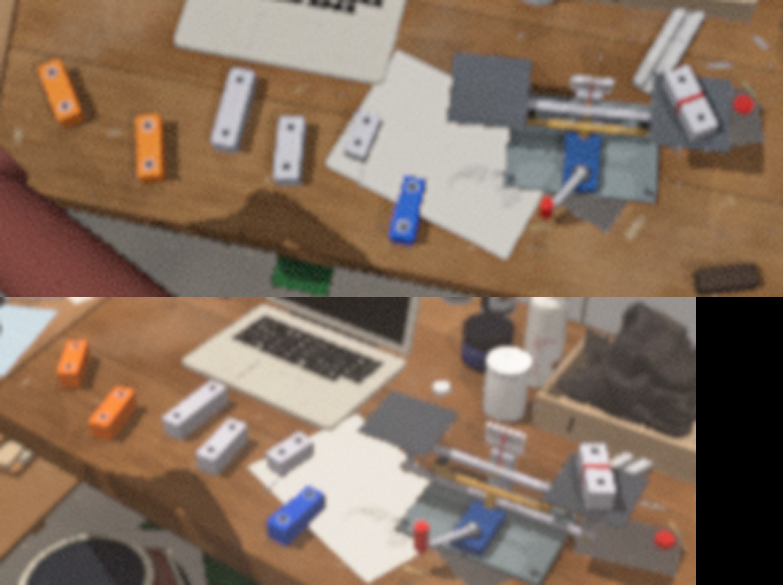

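The top picture shows the balance, with the master (red band) at about px (365,207) and the empty left pan at (290,205). The red lever handle is at about (312,246), on the left, so the beam is arrested.

The candidate bars, by top-camera pixel:

| Pixel | Colour | Measured length |
|---|---|---|
| (135,206) | orange | excluded by colour |
| (165,225) | orange | excluded by colour |
| (262,248) | blue | excluded by colour |
| (195,212) | aluminium | 118 mm |
| (217,228) | aluminium | 92–95 mm |
| (243,221) | aluminium | 67–70 mm |

The bar at (217,228) fits the description: it is plain aluminium and about 95 mm long. I'll move over it and confirm with the wrist camera.

Call:
jog_arm(commands=[-0.57, -0.34, 0, 0, 0, 0, 85, -0.57, -0.34, 0, 0, 0, 0, 85, -0.57, -0.34, 0, 0, 0, 0, 85, -0.57, -0.34, 0, 0, 0, 0, 85, -0.57, -0.34, 0, 0, 0, 0, 85, -0.57, -0.34, 0, 0, 0, 0, 85, -0.57, -0.34, 0, 0, 0, 0, 85, -0.57, -0.34, 0, 0, 0, 0, 85, -0.57, -0.34, 0, 0, 0, 0, 85, -0.57, -0.34, 0, 0, 0, 0, 85, 0, 0, 0, 0, 0, -0.87, 85, 0, 0, 0, 0, 0, -0.87, 85, 0, 0, 0, 0, 0, -0.87, 85, 0, 0, 0, 0, 0, -0.87, 85, 0, 0, 0, 0, 0, -0.87, 85, 0, 0, 0, 0, 0, -0.87, 85, 0, 0, 0, 0, 0, 0, 85, 0, 0, 0, 0, 0, 0, 85])

```text
t: 2.85
tool_pos: [0.4535, 0.2976, 0.2314]
tool_rot: [-0.334, 3.124, 0.0]
contact_force: [0.2, 1.0, -0.9]
opening: 0.0851
grip_force: 0.0
```

```bash
cat >> h.py <<'E'
from scipy.spatial.transform import Rotation as Ro
def go(x,y,z,yaw):
    "remaining tool-frame shift (mm) and turn (rad) to TCP x,y,z with closing line at yaw deg"
    o=ctrl.get_obs(); R=Ro.from_rotvec(o["tool_rot"]).as_matrix()
    s=R.T@(np.array([x,y,z])-o["tool_pos"])*1000
    yn=np.degrees(np.arctan2(R[1,1],R[0,1])); dy=(yaw-yn+90)%180-90
    print("t",o["t"],"pos",o["tool_pos"].round(4),"yaw",yn.round(1),"shift mm",s.round(1),"share",(s/60).round(3),"az rad",np.radians(-dy).round(3),"Rx",R[:,0].round(3),"F",o["contact_force"].round(1))
E
python3 - <<'E'
from h import *
d=eyes.get_image("wrist"); 
P,u,v=pts(d); m=(P[:,2]>.025)&(P[:,2]<.045)&(abs(P[:,0]-.45)<.15)&(abs(P[:,1]-.3)<.16)
M=np.zeros((420,560),np.uint8); M[v[m],u[m]]=255
n,L,S,C=cv2.connectedComponentsWithStats(M)
for i in range(1,n):
    if S[i,4]<300: continue
    T=P[(L[v,u]==i)]; (cx,cy),wh,a=cv2.minAreaRect((T[:,:2]*1000).astype(np.float32))
    print(S[i],round(cx,1),round(cy,1),np.round(wh,1),round(a,1),np.median(T[:,2]).round(4), np.median(d["image"][L==i],0))
save(d,"w1.png"); go(.451,.299,.231,102)
E
```

```text
[ 273  144   30   81 2338] 455.3 302.2 [95.3 33.8] 11.8 0.034 [212. 213. 216.]
[ 182  177   40   62 1664] 504.6 206.9 [34.2 69.9] 85.3 0.034 [136.  136.  136.5]
[ 336  184   47   95 2680] 495.3 400.5 [120.   34.5] 4.4 0.0339 [209. 209. 213.]
t 2.9 pos [0.4535 0.2976 0.2313] yaw 102.2 shift mm [2.1 1.9 0.3] share [0.035 0.032 0.006] az rad 0.004 Rx [-0.977 -0.212 -0.   ] F [-0.6  0.   0.7]
```

View pics/w1.png

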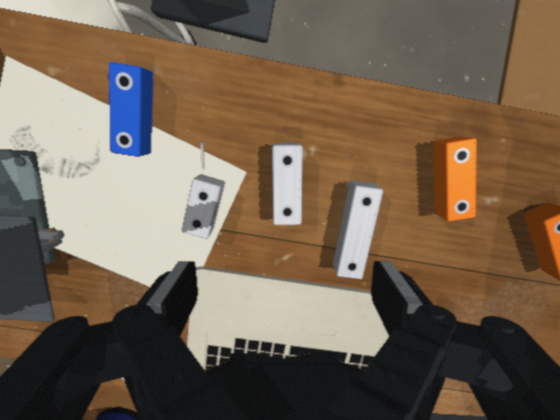

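The wrist picture shows the three plain aluminium bars:
- (288,184) measures 95.3 mm, which is the target.
- (203,207) measures 70 mm.
- (358,230) measures 120 mm.

The coloured bars at (130,110), (455,180) and (545,235) are excluded. I'm going down on (288,184).

Call:
jog_arm(commands=[-0.01, 0.05, 0.6, 0, 0, 0, 85, -0.01, 0, 0.6, 0, 0, 0, 85, 0, 0, 0.6, 0, 0, 0, 85, 0, 0, 0.6, 0, 0, 0, 85, 0, 0, 0.5, 0, 0, 0, 85, 0, 0, 0.4, 0, 0, 0, 85, 0, 0, 0.3, 0, 0, 0, 85, 0, 0, 0.18, 0, 0, 0, 85, 0, 0, 0, 0, 0, 0, 85, 0, 0, 0, 0, 0, 0, 85])

```text
t: 4.15
tool_pos: [0.4548, 0.3012, 0.0055]
tool_rot: [-0.336, 3.122, 0.001]
contact_force: [-0.1, -0.5, -0.5]
opening: 0.0847
grip_force: 0.0
```

Run:
```python
from h import *
go(.454,.301,.004,102)
```

```text
t 4.15 pos [0.4548 0.3012 0.0055] yaw 102.3 shift mm [0.8 0.  1.5] share [0.014 0.    0.025] az rad 0.005 Rx [-0.977 -0.212 -0.002] F [-0.1 -0.5 -0.5]
```

Call:
jog_arm(commands=[0, 0, 0, 0, 0, 0, 60, 0, 0, 0, 0, 0, 0, 40, 0, 0, 0, 0, 0, 0, 25, 0, 0, 0, 0, 0, 0, 25, 0, 0, 0, 0, 0, 0, 25, 0, 0, 0, 0, 0, 0, 25, 0, 0, -0.2, 0, 0, 0, 25, 0, 0, -0.4, 0, 0, 0, 25, 0, 0, -0.6, 0, 0, 0, 25, 0, 0, -0.6, 0, 0, 0, 25, 0, 0, -0.6, 0, 0, 0, 25, 0, 0, -0.6, 0, 0, 0, 25, 0, 0, -0.5, 0, 0, 0, 25, 0, 0, 0, 0, 0, 0, 25, 0, 0, 0, 0, 0, 0, 25], newtons=50)

```text
t: 6.02
tool_pos: [0.453, 0.3002, 0.2124]
tool_rot: [0.335, -3.121, 0.002]
contact_force: [0.4, -0.1, -4.0]
opening: 0.0332
grip_force: 51.5
```

Run:
```python
from h import *
print(ctrl.get_obs()["opening"])
go(.5695,.0345,.2147,102)
for c in ["top","wrist"]:
    d=eyes.get_image(c); save(d,c+"2.png")
    P,u,v=pts(d)
    m=(abs(P[:,2]-.122)<.012)&(abs(P[:,0]-.57)<.09)&(abs(P[:,1]-.035)<.09)
    if m.sum()<50: print(c,m.sum()); continue
    M=np.zeros((420,560),np.uint8); M[v[m],u[m]]=255
    n,L,S,C=cv2.connectedComponentsWithStats(M)
    i=1+S[1:,4].argmax(); T=P[L[v,u]==i]; print(c,S[i],cv2.minAreaRect((T[:,:2]*1000).astype(np.float32)),np.median(T[:,2]))
```

```text
0.03319331353113572
t 6.025 pos [0.453  0.3002 0.2124] yaw 102.3 shift mm [ -57.4 -284.4   -2.2] share [-0.957 -4.74  -0.036] az rad 0.005 Rx [-0.977 -0.213  0.003] F [ 0.4 -0.1 -4. ]
top [275 190  32  29 779] ((571.4169311523438, 36.21943664550781), (115.70135498046875, 109.68115234375), 8.618179321289062) 0.1218702429914027
wrist [   0  224   37  112 2880] ((566.7374267578125, 82.99401092529297), (111.92788696289062, 31.23628807067871), 1.204430103302002) 0.12337435225585897
```

Call:
jog_arm(commands=[-0.1, -0.24, 0, 0, 0, 0, 25, -0.1, -0.5, 0, 0, 0, 0, 25, -0.1, -0.5, 0, 0, 0, 0, 25, -0.1, -0.5, 0, 0, 0, 0, 25, -0.1, -0.5, 0, 0, 0, 0, 25, -0.1, -0.5, 0, 0, 0, 0, 25, -0.1, -0.5, 0, 0, 0, 0, 25, -0.1, -0.5, 0, 0, 0, 0, 25, -0.1, -0.5, 0, 0, 0, 0, 25, -0.1, -0.5, 0, 0, 0, 0, 25, 0, 0, 0, 0, 0, 0, 25, 0, 0, 0, 0, 0, 0, 25, 0, 0, 0, 0, 0, 0, 25])

```text
t: 7.75
tool_pos: [0.5727, 0.0361, 0.2142]
tool_rot: [0.337, -3.123, -0.0]
contact_force: [0.1, 0.5, -3.0]
opening: 0.0332
grip_force: 51.4
```

Run:
```python
from h import *
go(.571,.036,.132,100)
d=eyes.get_image("wrist"); save(d,"w3.png"); P,u,v=pts(d)
d2=eyes.get_image("top"); save(d2,"t3.png")
a=cv2.imread("pics/t3.png")[160:280,240:400]; cv2.imwrite("pics/wt.png",np.hstack([cv2.resize(a,(533,400)),cv2.resize(cv2.imread("pics/w3.png"),(267,400))]))
```

```text
t 7.75 pos [0.5727 0.0361 0.2142] yaw 102.3 shift mm [ 1.7  0.3 82.2] share [0.028 0.004 1.369] az rad 0.04 Rx [-0.977 -0.213  0.001] F [ 0.1  0.5 -3. ]
```

View pics/wt.png

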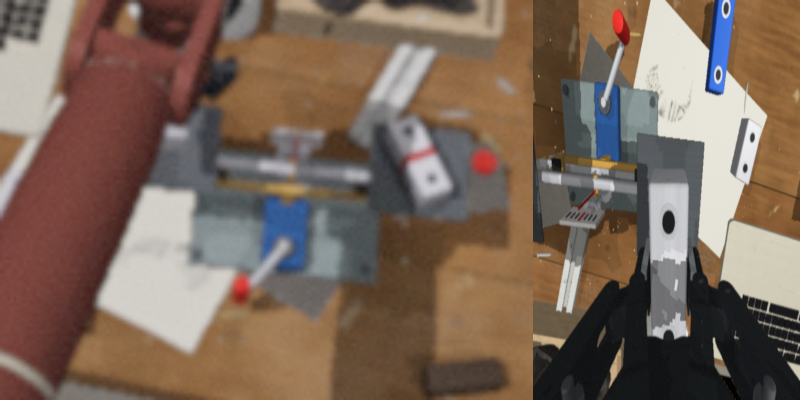

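The picture shows the bar in the jaws, at px (668,255) in the right half, centred over the left pan. The lever is still on the left at (240,288). I'm lowering the bar.

Call:
jog_arm(commands=[0, 0, 0.2, 0, 0, 0, 25, 0, 0, 0.4, 0, 0, 0, 25, 0, 0, 0.4, 0, 0, 0, 25, 0, 0, 0.2, 0, 0, 0, 25, 0, 0, 0.1, 0, 0, 0, 25, 0, 0, 0.06, 0, 0, 0, 25, 0, 0, 0, 0, 0, 0, 25, 0, 0, 0, 0, 0, 0, 25])

```text
t: 8.85
tool_pos: [0.5736, 0.0356, 0.1338]
tool_rot: [-0.336, 3.122, -0.0]
contact_force: [0.7, -0.2, -1.9]
opening: 0.0333
grip_force: 51.3
```

Call:
jog_arm(commands=[0, 0, 0.04, 0, 0, 0, 25, 0, 0, 0.03, 0, 0, 0, 25, 0, 0, 0.01, 0, 0, 0, 25, 0, 0, 0, 0, 0, 0, 25, 0, 0, 0, 0, 0, 0, 25])

```text
t: 9.48
tool_pos: [0.5731, 0.0356, 0.1282]
tool_rot: [0.336, -3.124, 0.0]
contact_force: [-1.5, -0.9, -1.9]
opening: 0.0332
grip_force: 51.5
```

Call:
jog_arm(commands=[0, 0, 0.01, 0, 0, 0, 25, 0, 0, 0.008, 0, 0, 0, 25, 0, 0, 0, 0, 0, 0, 25])

```text
t: 9.85
tool_pos: [0.5731, 0.0356, 0.1272]
tool_rot: [-0.336, 3.123, -0.0]
contact_force: [-1.9, -1.1, -0.3]
opening: 0.0332
grip_force: 51.6
```

Call:
jog_arm(commands=[0, 0, 0.01, 0, 0, 0, 25, 0, 0, 0, 0, 0, 0, 25, 0, 0, 0, 0, 0, 0, 25])

```text
t: 10.22
tool_pos: [0.5731, 0.0356, 0.1265]
tool_rot: [-0.336, 3.123, -0.0]
contact_force: [-1.7, -1.2, -0.1]
opening: 0.0331
grip_force: 51.6
```

Call:
jog_arm(commands=[0, 0, 0.01, 0, 0, 0, 25, 0, 0, 0, 0, 0, 0, 25, 0, 0, 0, 0, 0, 0, 25])

```text
t: 10.6
tool_pos: [0.5731, 0.0356, 0.1259]
tool_rot: [-0.336, 3.123, -0.0]
contact_force: [-0.9, 0.0, -0.4]
opening: 0.0334
grip_force: 51.8
```

Call:
jog_arm(commands=[0, 0, 0.01, 0, 0, 0, 25, 0, 0, 0, 0, 0, 0, 25, 0, 0, 0, 0, 0, 0, 25])

```text
t: 10.98
tool_pos: [0.5732, 0.0356, 0.1256]
tool_rot: [-0.336, 3.123, -0.0]
contact_force: [-3.1, -0.1, 4.8]
opening: 0.0331
grip_force: 52.1
```

Run:
```python
from h import *
f=[]
for i in range(4):
    d=eyes.get_image("scene"); f.append(ctrl.get_obs()["contact_force"])
print(np.mean(f,0)); P,u,v=pts(d)
for n,q in dict(bar=(.53,.027)).items():
    m=(abs(P[:,0]-.571)<.07)&(abs(P[:,1]-.036)<.07)&(P[:,2]>.1)&(P[:,2]<.17)
    print(np.histogram(P[m,2],bins=np.arange(.11,.17,.003)))
save(d,"s4.png"); cv2.imwrite("pics/s4c.png",cv2.resize(cv2.imread("pics/s4.png")[150:270,230:390],(800,600),interpolation=cv2.INTER_CUBIC))
```

```text
[-3.28645838  0.05972762  4.02717894]
(array([  0,   4,  54, 213, 112,  14,  14,  10,  20,   5,  12,  19,  17,
        17,  78,  61,   8,   8,   5,   9]), array([0.11 , 0.113, 0.116, 0.119, 0.122, 0.125, 0.128, 0.131, 0.134,
       0.137, 0.14 , 0.143, 0.146, 0.149, 0.152, 0.155, 0.158, 0.161,
       0.164, 0.167, 0.17 ]))
```

View pics/s4c.png

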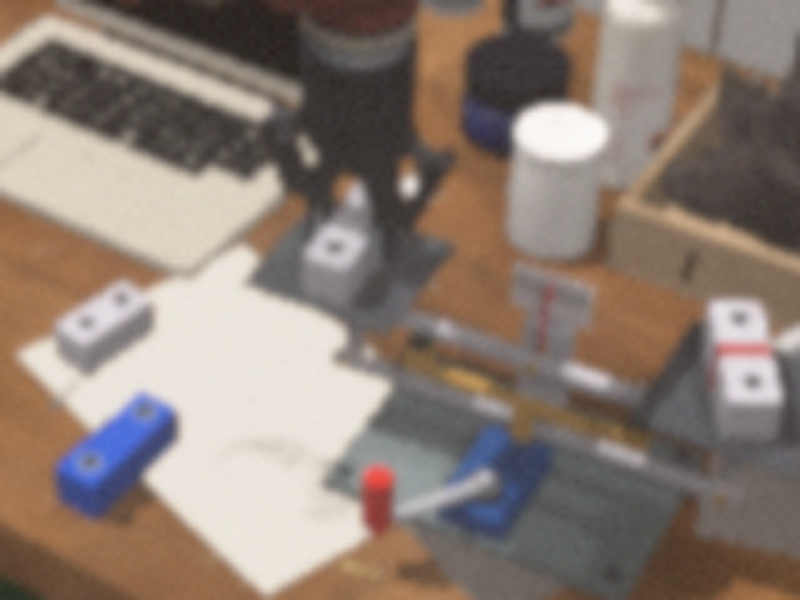

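The crop shows the bar standing on the left pan at (340,255), and the upward force of 4 N confirms it is seated. I'm letting go and lifting clear.

Call:
jog_arm(commands=[0, 0, 0, 0, 0, 0, 37, 0, 0, 0, 0, 0, 0, 45, 0, 0, 0, 0, 0, 0, 60, 0, 0, 0, 0, 0, 0, 60, 0, 0, -0.1, 0, 0, 0, 60, 0, 0, -0.3, 0, 0, 0, 60, 0, 0, -0.5, 0, 0, 0, 60, 0, 0, -0.5, 0, 0, 0, 60, 0, 0, -0.5, 0, 0, 0, 60, 0, 0, -0.1, 0, 0, 0, 60, 0, 0, 0, 0, 0, 0, 60])

```text
t: 12.55
tool_pos: [0.5732, 0.0356, 0.2457]
tool_rot: [-0.336, 3.123, -0.0]
contact_force: [-0.0, 0.2, -0.7]
opening: 0.0601
grip_force: 0.0
```

Run:
```python
from h import *
d=eyes.get_image("wrist"); save(d,"w5.png"); P,u,v=pts(d)
im=d["image"].astype(int); red=((im[...,0]>120)&(im[...,1]<70)&(im[...,2]<70))
def cluster(z0,z1,mask=None,box=None):
    m=(P[:,2]>z0)&(P[:,2]<z1)
    if mask is not None: m&=mask[v,u]
    if box: m&=(abs(P[:,0]-box[0])<box[2])&(abs(P[:,1]-box[1])<box[2])
    M=np.zeros((420,560),np.uint8); M[v[m],u[m]]=255
    n,L,S,C=cv2.connectedComponentsWithStats(M)
    for i in range(1,n):
        if S[i,4]<25: continue
        T=P[L[v,u]==i]; print(S[i],[np.round(k,1) for k in cv2.minAreaRect((T[:,:2]*1000).astype(np.float32))],np.median(T[:,2]).round(4))
print("lever"); cluster(.078,.092,red)
print("pan"); cluster(.118,.127,None,(.57,.035,.08))
print("bar"); cluster(.148,.165,None,(.57,.035,.08))
go(.445,-.080,.2257,98.7+30)
```

```text
lever
[181  22  22  22 394] [array([447.7, -77.5]), array([18.4, 17.9]), np.float64(88.8)] 0.0845
pan
[ 226  136  126  122 9290] [array([572.8,  37. ]), array([109.9, 110.2]), np.float64(8.5)] 0.1221
bar
[ 263  154   44  112 4612] [array([574.2,  36.5]), array([95.1, 34.1]), np.float64(12.3)] 0.156
t 12.6 pos [0.5726 0.0356 0.2444] yaw 102.3 shift mm [149.3 -85.9  18.9] share [ 2.488 -1.431  0.314] az rad -0.461 Rx [-0.977 -0.213  0.001] F [ 0.1 -0.5 -0.2]
```

View pics/w5.png

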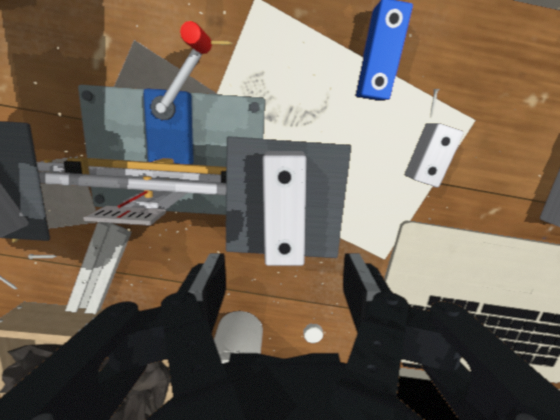

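The picture shows the bar released in the middle of the left pan at (284,210). The handle is at (195,38), which works out to world (0.447,-0.078). Next I move above the handle, with the jaws narrowed to straddle it.

Call:
jog_arm(commands=[0.41, -0.235, 0, 0, 0, 0.2, 60, 0.41, -0.235, 0, 0, 0, 0.2, 60, 0.41, -0.235, 0, 0, 0, 0.2, 60, 0.41, -0.235, 0, 0, 0, 0, 50, 0.41, -0.235, 0, 0, 0, 0, 40, 0.41, -0.235, 0, 0, 0, 0, 40, 0, 0, 0, 0, 0, 0, 40, 0, 0, 0, 0, 0, 0, 40])

```text
t: 13.6
tool_pos: [0.4424, -0.0729, 0.2443]
tool_rot: [0.242, -3.131, -0.001]
contact_force: [-0.1, 0.1, 0.2]
opening: 0.04
grip_force: 0.0
```

Run:
```python
from h import *
go(.447,-.0785,.054,98.7)
```

```text
t 13.6 pos [ 0.4424 -0.0729  0.2443] yaw 98.8 shift mm [ -3.8  -6.4 190.3] share [-0.064 -0.107  3.172] az rad 0.002 Rx [-0.988 -0.154  0.001] F [-0.1  0.1  0.2]
```

Call:
jog_arm(commands=[-0.065, -0.105, 0.3, 0, 0, 0, 40, 0, 0, 0.5, 0, 0, 0, 40, 0, 0, 0.5, 0, 0, 0, 40, 0, 0, 0.4, 0, 0, 0, 40, 0, 0, 0.3, 0, 0, 0, 40, 0, 0, 0.1, 0, 0, 0, 40, 0, 0, 0, 0, 0, 0, 40, 0, 0, 0, 0, 0, 0, 40])

```text
t: 14.6
tool_pos: [0.4481, -0.0791, 0.1204]
tool_rot: [-0.242, 3.13, -0.001]
contact_force: [0.3, 0.8, -0.5]
opening: 0.0403
grip_force: 0.0
```

Run:
```python
from h import *
d=eyes.get_image("wrist"); save(d,"w6.png"); P,u,v=pts(d)
im=d["image"].astype(int); m=((im[...,0]>120)&(im[...,1]<70)&(im[...,2]<70))[v,u]&(P[:,2]>.08)&(P[:,2]<.09)&(abs(P[:,0]-.447)<.04)
if m.sum()>10: print(m.sum(),cv2.minEnclosingCircle((P[m,:2]*1000).astype(np.float32)),np.median(P[m],0))
go(.447,-.0785,.054,98.7)
```

```text
582 ((446.4234619140625, -78.22702026367188), 9.544217109680176) [ 0.44601443 -0.07928815  0.08464646]
t 14.65 pos [ 0.448  -0.0792  0.1204] yaw 98.8 shift mm [ 1.1  0.9 66.4] share [0.018 0.015 1.107] az rad 0.002 Rx [-0.988 -0.154 -0.002] F [ 0.5 -0.4  0.5]
```

View pics/w6.png

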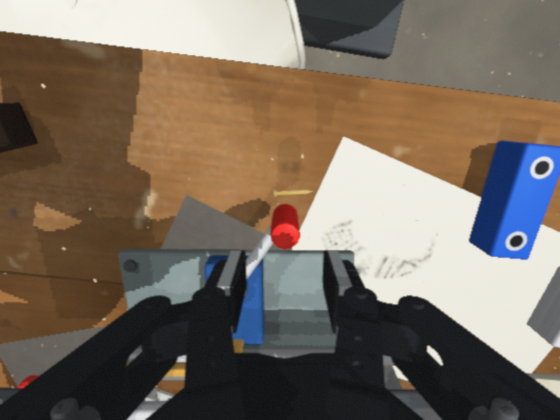

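The picture shows the red handle at (285,225), between the finger planes, with free room around it. I'm going down to straddle it.

Call:
jog_arm(commands=[0.02, 0.01, 0.2, 0, 0, 0, 40, 0, 0, 0.3, 0, 0, 0, 40, 0, 0, 0.3, 0, 0, 0, 40, 0, 0, 0.2, 0, 0, 0, 40, 0, 0, 0.1, 0, 0, 0, 40, 0, 0, 0, 0, 0, 0, 32, 0, 0, 0, 0, 0, 0, 32, 0, 0, 0, 0, 0, 0, 32])

```text
t: 15.65
tool_pos: [0.4465, -0.0786, 0.0539]
tool_rot: [-0.242, 3.131, -0.001]
contact_force: [-0.5, 0.1, 0.1]
opening: 0.0319
grip_force: 0.0
```

Run:
```python
from h import *
go(.447,-.0785,.054,98.7)
o=ctrl.get_obs(); R=Ro.from_rotvec(o["tool_rot"]).as_matrix(); h=np.array([.5189,-.1132]); b=np.radians(8.6)
p0=o["tool_pos"][:2]
for k in range(1,13):
    th=b+np.pi-.6+ .1*k   # angle from hinge
    p=h+.08*np.array([np.cos(th),np.sin(th)])
    s=R[:2,:2].T@(p-p0); print(k,p.round(4),(s/.06).round(3)); p0=p
```

```text
t 15.65 pos [ 0.4465 -0.0786  0.0539] yaw 98.8 shift mm [-0.5  0.  -0.1] share [-0.009  0.001 -0.001] az rad 0.002 Rx [-0.988 -0.154 -0.001] F [-0.5  0.1  0.1]
1 [ 0.4437 -0.0858] [ 0.064 -0.111]
2 [ 0.4414 -0.0934] [ 0.058 -0.12 ]
3 [ 0.4398 -0.1013] [ 0.046 -0.125]
4 [ 0.439  -0.1092] [ 0.034 -0.129]
5 [ 0.439  -0.1172] [ 0.02  -0.132]
6 [ 0.4398 -0.1252] [ 0.007 -0.133]
7 [ 0.4414 -0.133 ] [-0.006 -0.133]
8 [ 0.4438 -0.1406] [-0.019 -0.132]
9 [ 0.4469 -0.148 ] [-0.032 -0.129]
10 [ 0.4507 -0.155 ] [-0.045 -0.125]
11 [ 0.4552 -0.1616] [-0.057 -0.12 ]
12 [ 0.4604 -0.1677] [-0.069 -0.114]
```

Call:
jog_arm(commands=[0.064, -0.11, 0, 0, 0, 0, 32, 0.058, -0.12, 0, 0, 0, 0, 32, 0.046, -0.125, 0, 0, 0, 0, 32, 0.034, -0.13, 0, 0, 0, 0, 32, 0.02, -0.13, 0, 0, 0, 0, 32, 0.007, -0.133, 0, 0, 0, 0, 32, -0.006, -0.133, 0, 0, 0, 0, 32, -0.02, -0.132, 0, 0, 0, 0, 32, -0.03, -0.13, 0, 0, 0, 0, 32, -0.045, -0.125, 0, 0, 0, 0, 32, -0.057, -0.12, 0, 0, 0, 0, 32, -0.07, -0.115, 0, 0, 0, 0, 32, -0.03, -0.05, 0, 0, 0, 0, 32, 0, 0, 0, 0, 0, 0, 32, 0, 0, 0, 0, 0, 0, 32])

```text
t: 17.52
tool_pos: [0.4624, -0.1705, 0.0535]
tool_rot: [-0.242, 3.131, -0.001]
contact_force: [-0.6, 0.4, -0.7]
opening: 0.0321
grip_force: 0.0
```

Call:
jog_arm(commands=[-0.02, -0.04, 0, 0, 0, 0, 32, 0, 0, 0, 0, 0, 0, 32, 0, 0, 0, 0, 0, 0, 32])

```text
t: 17.9
tool_pos: [0.4637, -0.1725, 0.0534]
tool_rot: [-0.242, 3.132, -0.0]
contact_force: [-0.4, 0.5, 0.5]
opening: 0.0319
grip_force: 0.3
```

Call:
jog_arm(commands=[0, -0.03, 0, 0, 0, 0, 32, 0, 0, 0, 0, 0, 0, 32, 0, 0, 0, 0, 0, 0, 32])

```text
t: 18.27
tool_pos: [0.4642, -0.1733, 0.0533]
tool_rot: [-0.241, 3.131, 0.003]
contact_force: [1.7, 4.9, 1.8]
opening: 0.032
grip_force: 2.3
```

Call:
jog_arm(commands=[0, -0.03, 0, 0, 0, 0, 32, 0, 0, 0, 0, 0, 0, 32, 0, 0, 0, 0, 0, 0, 32])

```text
t: 18.65
tool_pos: [0.4642, -0.1735, 0.0532]
tool_rot: [-0.241, 3.132, 0.009]
contact_force: [0.1, 11.4, 3.7]
opening: 0.0322
grip_force: 5.3
```

The lever is at its end stop, with the force rising to 11 N. I'm backing off into the slack, waiting, and then checking the beam.

Call:
jog_arm(commands=[0, 0.06, 0, 0, 0, 0, 32, 0, 0.05, 0, 0, 0, 0, 32, 0, 0, 0, 0, 0, 0, 32, 0, 0, 0, 0, 0, 0, 32, 0, 0, 0, 0, 0, 0, 32, 0, 0, 0, 0, 0, 0, 32, 0, 0, 0, 0, 0, 0, 32, 0, 0, 0, 0, 0, 0, 32, 0, 0, 0, 0, 0, 0, 32, 0, 0, 0, 0, 0, 0, 32, 0, 0, 0, 0, 0, 0, 32, 0, 0, 0, 0, 0, 0, 32, 0, 0, 0, 0, 0, 0, 32, 0, 0, 0, 0, 0, 0, 32, 0, 0, 0, 0, 0, 0, 32, 0, 0, 0, 0, 0, 0, 32, 0, 0, 0, 0, 0, 0, 32, 0, 0, 0, 0, 0, 0, 32])

```text
t: 20.9
tool_pos: [0.4631, -0.1695, 0.0532]
tool_rot: [-0.242, 3.132, -0.0]
contact_force: [-0.2, -0.0, -1.3]
opening: 0.0321
grip_force: 0.0
```

Run:
```python
from h import *
go(.4605,-.1678,.054,98.7)
for c in ["scene","top"]:
    d=eyes.get_image(c); save(d,c+"7.png"); P,u,v=pts(d)
    for q in [(.572,.0365),(.614,-.2405)]:
        m=(abs(P[:,0]-q[0])<.05)&(abs(P[:,1]-q[1])<.05)&(P[:,2]>.1)&(P[:,2]<.14); print(c,q,m.sum(),np.median(P[m,2]).round(4))
a=cv2.imread("pics/scene7.png")[150:270,260:420]; cv2.imwrite("pics/s7c.png",cv2.resize(a,(800,600),interpolation=cv2.INTER_CUBIC))
```

```text
t 20.9 pos [ 0.4631 -0.1695  0.0532] yaw 98.8 shift mm [ 2.3  2.1 -0.8] share [ 0.038  0.035 -0.013] az rad 0.002 Rx [-0.988 -0.154 -0.   ] F [-0.2 -0.  -1.3]
scene (0.572, 0.0365) 148 0.1231
scene (0.614, -0.2405) 465 0.1228
top (0.572, 0.0365) 441 0.1202
top (0.614, -0.2405) 322 0.1212
```

View pics/s7c.png

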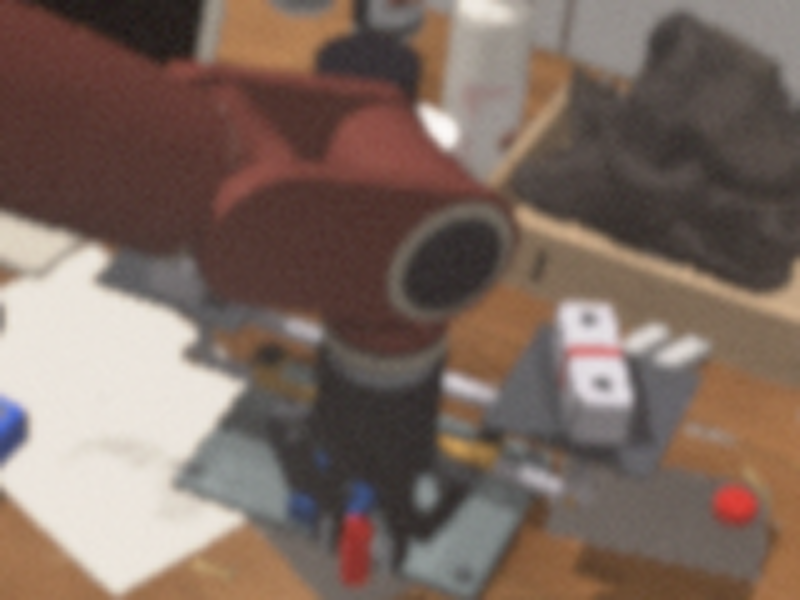

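The crop shows the beam level: the pans are equal in height to within 1 mm. The handle is on the right at (355,550), and the beam has stood free for over 2 s. I'm swinging the lever back.

Call:
jog_arm(commands=[0.038, 0.035, 0, 0, 0, 0, 32, 0.07, 0.115, 0, 0, 0, 0, 32, 0.057, 0.12, 0, 0, 0, 0, 32, 0.045, 0.125, 0, 0, 0, 0, 32, 0.03, 0.13, 0, 0, 0, 0, 32, 0.02, 0.132, 0, 0, 0, 0, 32, 0.006, 0.133, 0, 0, 0, 0, 32, -0.007, 0.133, 0, 0, 0, 0, 32, -0.02, 0.13, 0, 0, 0, 0, 32, -0.034, 0.13, 0, 0, 0, 0, 32, -0.046, 0.125, 0, 0, 0, 0, 32, -0.058, 0.12, 0, 0, 0, 0, 32, -0.064, 0.11, 0, 0, 0, 0, 32, -0.03, 0.06, 0, 0, 0, 0, 32, 0, 0.03, 0, 0, 0, 0, 32, 0, 0, 0, 0, 0, 0, 32, 0, 0, 0, 0, 0, 0, 32])

```text
t: 23.12
tool_pos: [0.4478, -0.073, 0.0534]
tool_rot: [-0.241, 3.132, 0.001]
contact_force: [0.4, -1.4, 0.9]
opening: 0.0321
grip_force: 0.3
```

Call:
jog_arm(commands=[0, 0.03, 0, 0, 0, 0, 32, 0, 0, 0, 0, 0, 0, 32, 0, 0, 0, 0, 0, 0, 32])

```text
t: 23.5
tool_pos: [0.448, -0.072, 0.0535]
tool_rot: [-0.242, 3.131, -0.003]
contact_force: [2.9, -4.5, -1.6]
opening: 0.0319
grip_force: 2.3
```

Call:
jog_arm(commands=[0, 0.03, 0, 0, 0, 0, 32, 0, 0.015, 0, 0, 0, 0, 32, 0, 0, 0, 0, 0, 0, 32])

```text
t: 23.88
tool_pos: [0.448, -0.0718, 0.0535]
tool_rot: [-0.243, 3.13, -0.012]
contact_force: [4.1, -14.0, -5.5]
opening: 0.0318
grip_force: 7.5
```

The lever is at the left stop. I'm backing off, opening the jaws and lifting clear.

Call:
jog_arm(commands=[0, -0.08, 0, 0, 0, 0, 32, 0, -0.06, 0, 0, 0, 0, 36, 0, 0, 0, 0, 0, 0, 40, 0, 0, 0, 0, 0, 0, 40, 0, 0, -0.2, 0, 0, 0, 40, 0, 0, -0.4, 0, 0, 0, 40, 0, 0, -0.5, 0, 0, 0, 40, 0, 0, -0.5, 0, 0, 0, 40, 0.3, 0, -0.5, 0, 0, 0, 40, 0.3, 0, -0.5, 0, 0, 0, 40, 0, 0, -0.4, 0, 0, 0, 40, 0, 0, 0, 0, 0, 0, 40, 0, 0, 0, 0, 0, 0, 40])

```text
t: 25.5
tool_pos: [0.4124, -0.0822, 0.2325]
tool_rot: [0.242, -3.131, -0.001]
contact_force: [0.4, -0.0, 0.1]
opening: 0.04
grip_force: 0.0
```

Run:
```python
from h import *
go(.447,-.0785,.2,98.7)
d=eyes.get_image("scene"); save(d,"s8.png"); e=eyes.get_image("top"); save(e,"t8.png"); w=eyes.get_image("wrist"); P,u,v=pts(w)
im=w["image"].astype(int); m=((im[...,0]>120)&(im[...,1]<70)&(im[...,2]<70))[v,u]&(P[:,2]>.08)&(P[:,2]<.09)
print("handle",m.sum(),np.median(P[m],0))
a=cv2.imread("pics/s8.png")[150:270,180:420]; b=cv2.imread("pics/t8.png")[170:270,180:400]
cv2.imwrite("pics/f.png",np.vstack([cv2.resize(a,(560,280),interpolation=cv2.INTER_CUBIC),cv2.resize(b,(560,254),interpolation=cv2.INTER_CUBIC)]))
```

```text
t 25.5 pos [ 0.4124 -0.0822  0.2325] yaw 98.8 shift mm [-34.8  -1.7  32.5] share [-0.58  -0.028  0.541] az rad 0.003 Rx [-0.988 -0.154  0.001] F [ 0.4 -0.   0.1]
handle 220 [ 0.44607783 -0.07848125  0.08455922]
```

View pics/f.png

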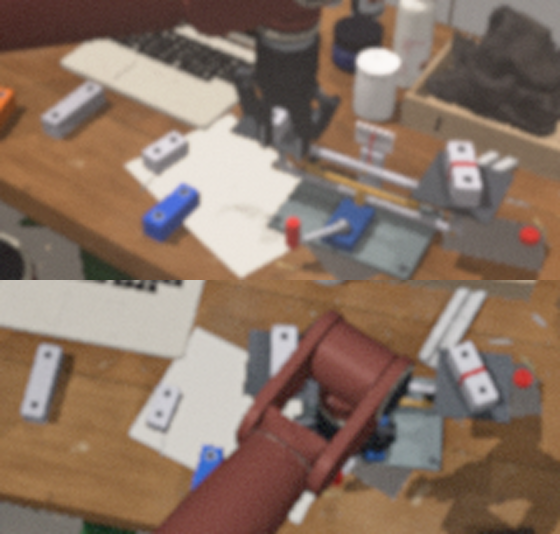

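The last picture shows both spacers on their pans, at (283,350) and (470,375). The handle is back at its starting position at (292,232), and the other bars have not moved.

```bash
python3 -c "
from station import job; print(job.finish_job())"
```

```text
the job is handed in; nothing more can be done
None
```

I handed the job in at about 26 s: the 95 mm spacer was set on the left pan, the beam was freed and stood level for over 2 s, and it is arrested again with both spacers on their pans.

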